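Put the laundry containers back on their own pads

TASK

The three laundry containers (round bottle, square canister, oblong tin) are standing on one another's rubber pads: change them round so that each stands upright in the middle of the pad that has the shape of its own foot, the canister and the tin lined up with the sides of their pads. Park one of them on the empty steel slatted rack on the way, and let go of it there; their feet drip, so never stand one on the bare wood. Set them down rather than dropping or tipping them, and leave the cup, the peg box and the brush where they are.

Things in the scene. Friction and masses are not known exactly. Their poses are not given: they have to be found in the camera images.
- bottle: Loose round white bottle, about 0.35 to 0.65 kg: body 70 mm across, 100 mm high, then a shoulder narrowing to an upright round grey cap 38 mm across, which spans 123 to 155 mm above the underside (grip it there). Origin: centre of the underside; z up along its axis. Total height 155 mm.
- canister: Loose square white canister with a flat wooden lid, about 0.35 to 0.65 kg: foot 66 x 66 mm, lid 70 x 70 mm up to 124 mm, on top a wooden bar handle 50 mm long along the canister's x, 18 mm thick along its y, spanning 123 to 153 mm above the underside. Lid is fast. Origin: centre of the underside; x and y along its sides.
- tin: Loose oblong metal tin with a white lid, about 0.3 to 0.6 kg: foot 104 mm (its x) by 46 mm (its y); the lid is fast and measures 108 x 50 mm, spanning 115 to 147 mm above the underside (grip it across the 50 mm). Origin: centre of the underside.
- round_pad: Fixed dark rubber pad, a disc 120 mm across, 8 mm thick: the bottle's place. Origin: centre of its underside, on the counter (top 8 mm above). At the start another container stands on it.
- square_pad: Fixed dark rubber pad 110 x 110 mm, 8 mm thick, sides along its x and y: the canister's place (any of the four ways round). Origin: centre of its underside. At the start another container stands on it.
- oblong_pad: Fixed dark rubber pad 140 mm (its x) by 90 mm (its y), 8 mm thick: the tin's place, long side along long side (either way round). Origin: centre of its underside. At the start another container stands on it.
- rack: Fixed draining rack of bright steel slats, 130 x 130 mm, top 8 mm above the counter, empty at the start: the free spot. Origin: centre of its underside.
- cup: Bystander: loose white measuring cup, 70 mm across, 60 mm high. Origin: centre of its underside.
- peg_box: Bystander: loose open wooden box of clothes pegs, 90 (x) x 140 (y) x 50 mm high. Origin: centre of its underside.
- scrub_brush: Bystander: loose scrubbing brush, bristles down, 50 (x) x 130 (y) x 40 mm high. Origin: centre of its underside.
Not all that is in view belongs to the job. Leave any pink or yellow look-alike of the tin alone.

How it is judged:
By the outcome, as a careful person would: the job done as asked, in the order asked, and still so for the second after the job is handed in, with the robot touching nothing.
It also fails if it takes over 128 s, if anything falls off the work surface, if the arm or the gripper's body presses on something with over 40 N, if the wrist force passes 120 N, or if a joint passes its speed limit or range.

ROBOT

A 6-joint arm with a two-finger parallel gripper is mounted at the origin on the work surface. World frame = base frame: x ahead of the robot, y to its left, z up, the work surface at z = 0. Lengths are in m, angles in rad, forces in N, time in s.
With the tool pointing down it reaches from about 0.325 to 0.85 m from the base axis. Payload 15.5 kg.
Tool frame: the origin (TCP) lies between the finger pads; the fingertips stand tip_reach ahead of it and the grasp point (between the pads) lies 3 mm ahead of it (tip_reach is the distance from the TCP to the fingertips, in m); z points along the fingers, y is the line along which they close (so a half turn about z gives the same grasp; the last joint's range is limited). The gripper opens to 91 mm and grips with 3 to 60 N. Pads are 32 mm wide; open, the fingers measure 118 mm over their backs; the gripper's body (76 mm by 178 mm) begins 60 mm behind the grasp point.
Start: joints at [-1.361, 0.494, 1.345, -0, 1.302, -0.096], TCP at [0.188, -0.596, 0.236] pointing down, gripper open.
Joint ranges: [-2.91, 2.91], [-0.82, 2.16], [0.22, 2.67], [-1.22, 4.37], [0.12, 2.79], [-3.08, 3.08]. Speed limits (rad/s): [1.89, 1.89, 2.57, 3.01, 3.01, 3.01].

INTERFACE

Orientations are given as a rotation vector (axis times angle).
In Python, from workcell import get_obs, get_image, camera_info, close_job, trace, tip_reach gives the robot as it stands. The module is installed in compiled form; this text tells all that it offers.
- The arm moves only by the tool carry_out, never from a script. Its argument "deltas" is a list that holds one entry, the list of rows, each a list of 7 numbers: the shift along the world's x, y, z in mm, then the turn, a rotation vector about the world's x, y, z in degrees, then the closure in counts, from 0 (fully open) to 255 (shut). In form: [[[x, y, z, wx, wy, wz, hand], ...]]. A call has 1 to 12 rows; each row is the pose to reach, as a shift and turn from the pose commanded when the call began; what a row does not reach only later rows make up. A row lasts 1/8 s, in which the tool goes at most 62.5 mm and 10.7 degrees, less where a joint would pass 70% of its speed; a pose out of reach is approached as far as the arm can. A call with a gripper value outside its range is refused whole. The fingers move at their own pace and stop on an object; the grip force is fixed at half the most. Time passes only in rows, so rows that repeat a pose let the fingers close. It gives the time, the measured TCP pose, the force, the opening and the grip force at its end, in the units of the state.
- get_obs(): the state, without advancing time (a new reading comes with each control period).
- get_image(name): name is "side" or "top" or "wrist"; returns (picture, depth): 420x560x3 uint8, red, green, blue; 420x560 float32, m along the optical axis (not along the pixel's ray), 0 where there is no reading.
- camera_info(name): a dict with "fx", "fy", "cx", "cy" (pixels), "world_from_camera" (4x4, takes a point from camera to world coordinates); the wrist camera has in their place "tool_from_camera" (4x4, takes a point from camera to tool coordinates, whose origin is the TCP and whose axes are the flange's). Camera axes: x right, y up, looking along -z (the intrinsics and any distortion apply to the point x, -y, -z); pixel columns grow to the right and rows downward; lengths in m; the calibration is good to about 2 mm. A picture is of the moment at which its call begins: read the wrist's pose just before it. camera_info takes no time and is no camera call.
- close_job(): hands the job in; it is judged then, once.
Trained networks look in the newest picture that a camera, given by its name, has taken for a name from the list of things; names that differ only in an ending like _2 or _b are one class to them, and where a whole thing is asked for, a point or a joint stands for the part that bears it (a point fixed in the world has none). Each returns a list of dicts, best first, with "confidence" (0 to 1); they miss things now and then, are a little off and sometimes report something else, mostly with a low value. They report only what shows in the picture. A call takes as long as a camera call. They do not tell look-alikes from the thing itself.
- trace(query, camera): "region" (420x560 bool, what is visible of it) and "box" ([left, top, right, bottom] in pixels, round what is visible of it).
The state is a dict: "time_s": time; "qpos": joint angles; "dq": joint speeds; "joint_torque": joint torques, N m; "tool_pos": TCP position; "ee_rot": TCP orientation; "force": force on the tool from outside, world axes, zero at the start; "moment": the same for the moment, N m; "opening": opening from 0.0 (shut) to 1.0 (fully open); "finger_force": force on a finger pad.
Only numpy, scipy, OpenCV 4.12 (cv2) and the standard library are available. Lean on these libraries where they do the work, as an engineer would, in place of code of your own. Each camera call takes 0.05 s, during which the arm holds its last target. There are 200 camera calls.

## Working session

There is one attempt and no reset: what is moved stays moved. The work goes in short steps, Python scripts to look and compute and a tool call to move; the robot and the scene stay as the last step left them, time stands still between calls to the robot, and variables do not carry over. Pictures are saved under pics/ and viewed, at most 14 in all, crops included, and the job is handed in when it is done.

Besides the shell and the picture viewer there is one more tool, called as name(argument=value, ...) on one line, values as JSON. carry_out: Moves the arm, as the interface text tells. Its arguments: {"type":"object","properties":{"deltas":{"type":"array","items":{"type":"array","items":{"type":"array","items":{"type":"number"}}}}},"required":["deltas"]}

```bash
mkdir -p pics; cat > h.py <<'E'
import numpy as np, cv2
from workcell import *
from scipy.spatial.transform import Rotation as R
def T(name,obs=None):
    ci=camera_info(name)
    if name!='wrist': return ci,np.array(ci['world_from_camera'])
    M=np.eye(4);M[:3,:3]=R.from_rotvec(obs['ee_rot']).as_matrix();M[:3,3]=obs['tool_pos']
    return ci,M@np.array(ci['tool_from_camera'])
def cloud(name,obs,d):
    ci,M=T(name,obs); v,u=np.mgrid[:420,:560]
    P=np.stack([(u-ci['cx'])/ci['fx']*d,-(v-ci['cy'])/ci['fy']*d,-d],-1)
    W=P@M[:3,:3].T+M[:3,3]; W[d<=0]=np.nan
    return W
def shot(name,fn=None):
    o=get_obs(); im,d=get_image(name)
    if fn: cv2.imwrite('pics/'+fn,im[:,:,::-1])
    return o,im,cloud(name,o,d)
def rect(W,m,lo,hi):
    m=m&(W[...,2]>lo)&(W[...,2]<hi); p=W[m][:,:2]
    if len(p)<8: return None
    (c,s,a)=cv2.minAreaRect((p*1000).astype(np.float32)); return np.round(c,1),np.round(s,1),round(a,1),len(p)
E
python3 - <<'E'
from h import *
print(tip_reach, {k:v for k,v in camera_info('top').items() if k!='x'})
o=get_obs();print(o['tool_pos'],o['ee_rot'])
for cam in ['top','side']:
    o,im,W=shot(cam,cam+'0.png')
    for n in ['bottle','canister','tin','round_pad','square_pad','oblong_pad','rack','cup','peg_box','scrub_brush']:
        for r in trace(n,cam)[:3]:
            m=r['region']; p=W[m]; p=p[~np.isnan(p[:,0])]
            if len(p)==0: continue
            print(cam,n,round(r['confidence'],2),r['box'],np.round(np.median(p,0),3),'z',np.round(np.percentile(p[:,2],[2,98]),3),rect(W,m,np.percentile(p[:,2],98)-.012,1))
E
```

```text
0.022 {'fx': 398.4555573300628, 'fy': 398.4555573300628, 'cx': 283.2197634695155, 'cy': 206.74004848820448, 'world_from_camera': array([[-0.00666505,  0.98079725, -0.19491624,  0.39153085],
       [-0.99990349, -0.00891282, -0.01065721, -0.05552934],
       [-0.01218981,  0.19482639,  0.98076199,  0.95834991],
       [ 0.        ,  0.        ,  0.        ,  1.        ]])}
[ 0.18809432 -0.59565535  0.235344  ] [-3.10374874e+00 -4.78261744e-01  1.12302177e-04]
top bottle 0.7 [293.2, 204.7, 329.1, 244.0] [ 0.518 -0.105  0.117] z [0.009 0.165] (array([ 527., -109.]), array([36.5, 34.8]), 89.5, 270)
top canister 0.97 [191.5, 207.2, 243.2, 252.1] [0.509 0.089 0.132] z [0.01  0.163] (array([515.8,  94.7]), array([49.9, 17.8]), 41.6, 219)
top tin 0.84 [430.2, 172.3, 502.7, 205.7] [ 0.593 -0.438  0.145] z [0.011 0.149] (array([ 601.5, -451.6]), array([ 51. , 107.3]), 0.2, 1237)
top tin 0.62 [369.5, 170.0, 417.7, 231.8] [ 0.567 -0.279  0.154] z [0.02  0.158] (array([ 574.8, -289.5]), array([ 50.6, 108.1]), 75.2, 1252)
top round_pad 0.71 [360.4, 185.6, 400.7, 235.3] [ 0.573 -0.253  0.008] z [0.
[... 2382 characters left out ...]
[262.3, 321.2, 327.5, 390.3] [0.552 0.309 0.008] z [-0.001  0.012] (array([550.5, 303.9]), array([129.9, 135.5]), 9.3, 2359)
side cup 0.59 [221.1, 135.6, 241.0, 166.8] [ 0.73  -0.301  0.041] z [0.003 0.062] (array([ 730.5, -297.8]), array([64.6, 70.5]), 4.0, 178)
side peg_box 0.65 [184.0, 281.0, 234.0, 358.9] [0.74  0.241 0.034] z [0.003 0.052] (array([741.3, 236.1]), array([ 93.4, 143.1]), 14.7, 944)
side scrub_brush 0.71 [195.6, 203.9, 228.5, 252.6] [ 0.756 -0.006  0.04 ] z [0.001 0.044] (array([758.2, -15.1]), array([131.8,  49.7]), 75.2, 797)
side scrub_brush 0.61 [219.5, 135.4, 242.1, 169.8] [ 0.731 -0.291  0.04 ] z [0.002 0.062] (array([ 729.7, -297.2]), array([68.9, 65.7]), 87.4, 177)
```

View pics/top0.png

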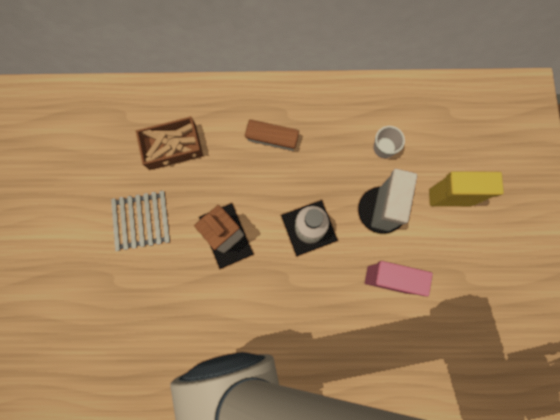

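View pics/side0.png

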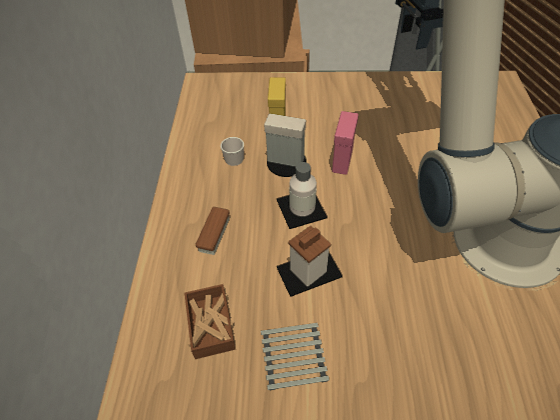

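The top picture shows the white tin on the round pad (395,197), the bottle on the square pad (312,225), the canister on the oblong pad (220,230) and the empty rack at (140,220). The pink and yellow boxes are the look-alikes. The side view agrees with this. I'll park the canister on the rack first, so I'm going above it now.

carry_out(deltas=[[[10,20,40,0,0,0,0],[25,55,70,0,0,2,0],[50,105,95,0,0,4,0],[75,160,95,0,0,6,0],[100,213,95,0,0,8,0],[125,265,95,0,0,10,0],[150,318,95,0,0,12,0],[175,370,95,0,0,14,0],[200,423,95,0,0,16,0],[225,476,95,0,0,18,0],[250,528,95,0,0,20,0],[275,580,95,0,0,22,0]]])

```text
time_s: 2.6
tool_pos: [0.4637, -0.0141, 0.3312]
ee_rot: [2.956, 1.064, 0.001]
force: [0.7, -0.8, -0.8]
opening: 1.003
finger_force: 0.0
```

carry_out(deltas=[[[25,50,0,0,0,2,0],[45,95,0,0,0,2,0],[53,113,0,0,0,2,0],[53,113,0,0,0,2,0],[53,113,0,0,0,2,0]]])

```text
time_s: 3.22
tool_pos: [0.5158, 0.096, 0.3309]
ee_rot: [2.938, 1.113, -0.001]
force: [0.5, 0.9, -0.6]
opening: 0.999
finger_force: 0.0
```

```bash
cat >> h.py <<'E'
def look(names,fn=None):
    o,im,W=shot('wrist',fn)
    ex=R.from_rotvec(o['ee_rot']).as_matrix()[:,0]; print('t',round(o['time_s'],2),'tcp',np.round(np.array(o['tool_pos'])*1000,1),'toolx yaw',round(np.degrees(np.arctan2(ex[1],ex[0])),1),'open',o['opening'],'F',np.round(o['force'],1))
    for n,lo,hi in names:
        for r in trace(n,'wrist')[:2]: print(n,round(r['confidence'],2),np.round(r['box']),rect(W,r['region'],lo,hi))
    return o,im,W
E
python3 - <<'E'
from h import *
print(camera_info('wrist'))
look([('canister',.145,.17),('oblong_pad',.004,.012),('square_pad',.004,.012),('rack',.004,.012),('bottle',.15,.17)],'w1.png')
E
```

```text
{'fx': 329.782176543179, 'fy': 329.782176543179, 'cx': 274.85749811930515, 'cy': 214.7597646135143, 'tool_from_camera': array([[-7.29487558e-04,  9.58406225e-01,  2.85406684e-01,
         8.11169991e-02],
       [ 9.99999581e-01,  5.41258988e-04,  7.38389395e-04,
        -9.41620119e-05],
       [ 5.53198060e-04,  2.85407103e-01, -9.58406219e-01,
        -1.48591391e-01],
       [ 0.00000000e+00,  0.00000000e+00,  0.00000000e+00,
         1.00000000e+00]])}
t 3.23 tcp [515.8  96.  330.9] toolx yaw 41.5 open 0.9985298394365 F [ 0.5  0.9 -0.6]
canister 0.76 [245. 152. 306. 224.] (array([516.7,  96.9]), array([49.6, 18. ]), 41.5, 885)
oblong_pad 0.83 [232. 122. 319. 234.] (array([513.8,  95.8]), array([139.4,  88.8]), 23.1, 1882)
square_pad 0.72 [334. 210. 427. 278.] (array([ 530.4, -104.2]), array([109.8, 109.5]), 20.1, 2155)
rack 0.8 [108.   2. 244. 121.] (array([552.1, 305.2]), array([129.9, 130.1]), 8.9, 5881)
rack 0.5 [419.  37. 508. 143.] (array([740.4, -10.9]), array([116.9,   6. ]), 73.9, 230)
bottle 0.86 [376. 234. 427. 290.] None
```

View pics/w1.png

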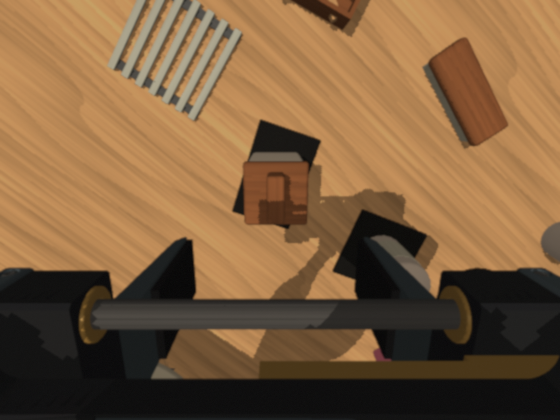

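The handle sits at about (276,195) in the wrist picture. It measures (516.7, 96.9) mm at 41.5°, and the tool yaw already matches. Next I descend, grip and lift.

carry_out(deltas=[[[1,1,-40,0,0,0,0],[1,1,-85,0,0,0,0],[1,1,-125,0,0,0,0],[1,1,-150,0,0,0,0],[1,1,-165,0,0,0,0],[1,1,-171,0,0,0,0],[1,1,-171,0,0,0,100],[1,1,-171,0,0,0,200],[1,1,-171,0,0,0,255],[1,1,-171,0,0,0,255],[1,1,-171,0,0,0,255],[1,1,-171,0,0,0,255]]])

```text
time_s: 5.03
tool_pos: [0.5172, 0.098, 0.16]
ee_rot: [-2.938, -1.113, -0.0]
force: [-0.4, 0.2, 0.2]
opening: 0.374
finger_force: 0.0
```

carry_out(deltas=[[[0,0,0,0,0,0,255],[0,0,0,0,0,0,255],[0,0,0,0,0,0,255],[0,0,0,0,0,0,255],[0,0,0,0,0,0,255],[0,0,0,0,0,0,255]]])

```text
time_s: 5.78
tool_pos: [0.517, 0.098, 0.1598]
ee_rot: [-2.937, -1.114, 0.0]
force: [0.2, -0.2, -3.6]
opening: 0.191
finger_force: 30.0
```

carry_out(deltas=[[[0,0,8,0,0,0,255],[0,0,25,0,0,0,255],[2,10,42,0,0,0,255],[5,30,50,0,0,0,255],[10,60,50,0,0,0,255],[16,95,50,0,0,0,255],[22,130,50,0,0,0,255],[28,162,50,0,0,0,255],[32,187,50,0,0,0,255],[35,201,50,0,0,0,255],[35,206,45,0,0,0,255],[35,206,35,0,0,0,255]]])

```text
time_s: 7.28
tool_pos: [0.552, 0.3038, 0.1945]
ee_rot: [2.937, 1.114, 0.0]
force: [0.0, -0.5, -5.0]
opening: 0.195
finger_force: 30.0
```

carry_out(deltas=[[[0,0,-10,0,0,0,255],[0,0,-19,0,0,0,255],[0,0,-26,0,0,0,255],[0,0,-30,0,0,0,255],[0,0,-33,0,0,0,255],[0,0,-34,0,0,0,255],[0,0,-34,0,0,0,255],[0,0,-34,0,0,0,255]]])

```text
time_s: 8.28
tool_pos: [0.5523, 0.304, 0.1611]
ee_rot: [-2.938, -1.114, -0.0]
force: [0.1, -0.8, -4.3]
opening: 0.197
finger_force: 30.0
```

carry_out(deltas=[[[0,0,-1,0,0,0,255],[0,0,-1.5,0,0,0,255],[0,0,-1.5,0,0,0,255],[0,0,-1.5,0,0,0,255]]])

```text
time_s: 8.78
tool_pos: [0.5524, 0.304, 0.1598]
ee_rot: [2.938, 1.114, 0.001]
force: [-1.2, -2.2, 4.4]
opening: 0.197
finger_force: 30.0
```

carry_out(deltas=[[[0,0,0,0,0,0,150],[0,0,0,0,0,0,80],[0,0,0,0,0,0,0],[0,0,0,0,0,0,0],[0,0,15,0,0,0,0],[0,0,50,0,0,0,0],[0,0,95,0,0,0,0],[0,-20,140,0,0,-4,0],[0,-60,165,0,0,-9,0],[0,-110,170,0,0,-15,0],[0,-165,170,0,0,-21,0],[0,-220,170,0,0,-27,0]]])

```text
time_s: 10.28
tool_pos: [0.5519, 0.0824, 0.3308]
ee_rot: [3.117, 0.392, 0.002]
force: [1.3, -0.1, -0.1]
opening: 1.0
finger_force: 0.0
```

carry_out(deltas=[[[3,-55,0,0,0,-6,0],[6,-110,0,0,0,-12,0],[9,-165,0,0,0,-18,0],[12,-220,0,0,0,-23,0],[16,-275,0,0,0,-27,0],[20,-325,0,0,0,-29,0],[22,-360,0,0,0,-29,0],[22,-371,0,0,0,-29,0],[22,-371,0,0,0,-29,0],[22,-371,0,0,0,-29,0]]])

```text
time_s: 11.52
tool_pos: [0.5742, -0.2858, 0.3299]
ee_rot: [-3.117, 0.394, -0.0]
force: [0.9, -0.0, 0.1]
opening: 1.001
finger_force: 0.0
```

```bash
python3 - <<'E'
from h import *
o,im,W=look([('tin',.145,.165),('round_pad',.004,.012)],'w2.png')
# circle fit to round pad cloud
for r in trace('round_pad','wrist')[:1]:
    m=r['region']&(abs(W[...,2]-.008)<.004); p=(W[m][:,:2]*1000).astype(np.float32)
    print(cv2.minEnclosingCircle(p),len(p))
o,im,W=shot('top','t2.png')
for n in ['canister','rack']:
    for r in trace(n,'top')[:1]: p=W[r['region']]; print(n,r['confidence'],rect(W,r['region'],np.nanpercentile(p[:,2],98)-.012,1))
E
```

```text
t 11.53 tcp [ 574.2 -285.8  329.9] toolx yaw -14.4 open 1.000793928294153 F [ 0.9 -0.   0.1]
tin 0.95 [348.  90. 486. 163.] (array([ 603.2, -450.9]), array([106.8,  48.7]), 89.1, 5353)
tin 0.72 [252. 136. 307. 246.] (array([ 575.9, -288.4]), array([ 50. , 108.3]), 75.3, 4985)
round_pad 0.81 [233. 134. 316. 208.] (array([ 581.4, -285.1]), array([119.2, 103. ]), 80.0, 1615)
((574.1253662109375, -283.7896728515625), 59.74322509765625) 1615
canister 0.94 (array([550.1, 300.7]), array([50.9, 18.5]), 40.8, 236)
```

View pics/w2.png

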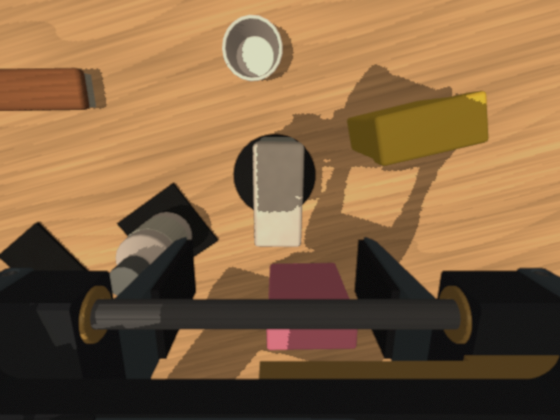

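The wrist picture shows the white tin at (278,190) on the round pad, with the lid at (575.9, -288.4) mm and -14.7°. The round pad's centre is (574, -284). Now the grasp.

carry_out(deltas=[[[1.5,-2.5,-40,0,0,0,0],[1.5,-2.5,-90,0,0,0,0],[1.5,-2.5,-135,0,0,0,0],[1.5,-2.5,-165,0,0,0,0],[1.5,-2.5,-181,0,0,0,0],[1.5,-2.5,-187,0,0,0,0],[1.5,-2.5,-187,0,0,0,0],[1.5,-2.5,-187,0,0,0,255],[1.5,-2.5,-187,0,0,0,255],[1.5,-2.5,-187,0,0,0,255],[1.5,-2.5,-187,0,0,0,255],[1.5,-2.5,-187,0,0,0,255]]])

```text
time_s: 13.38
tool_pos: [0.5757, -0.2895, 0.1425]
ee_rot: [3.117, -0.396, 0.0]
force: [-0.3, 0.0, 2.3]
opening: 0.546
finger_force: 30.0
```

carry_out(deltas=[[[0,0,0,0,0,0,255],[0,0,0,0,0,0,255],[0,0,0,0,0,0,255],[0,0,0,0,0,0,255]]])

```text
time_s: 13.88
tool_pos: [0.5757, -0.2895, 0.1425]
ee_rot: [3.117, -0.396, 0.0]
force: [-0.3, 0.6, 3.3]
opening: 0.549
finger_force: 30.0
```

carry_out(deltas=[[[0,0,6,0,0,0,255],[0,0,22,0,0,0,255],[0,0,50,0,0,0,255],[0,0,85,0,0,0,255],[0,0,120,0,0,0,255],[0,0,150,0,0,0,255],[0,4,170,0,0,0,255],[-2,15,180,0,0,2,255],[-6,36,180,0,0,5,255],[-12,68,180,0,0,8,255],[-18,104,180,0,0,11.5,255],[-24,140,180,0,0,15,255]]])

```text
time_s: 15.38
tool_pos: [0.5504, -0.147, 0.3214]
ee_rot: [-3.141, -0.022, 0.003]
force: [0.4, -0.1, -4.8]
opening: 0.545
finger_force: 30.0
```

carry_out(deltas=[[[-6,36,0,0,0,3.5,255],[-12,72,0,0,0,7,255],[-18,108,0,0,0,10.5,255],[-24,144,0,0,0,14,255],[-29,180,0,0,0,17,255],[-34,210,0,0,0,20,255],[-37,230,0,0,0,22,255],[-38.5,240,0,0,0,22.4,255],[-38.5,244,0,0,0,22.4,255],[-38.5,244,0,0,0,22.4,255],[-38.5,244,0,0,0,22.4,255]]])

```text
time_s: 16.75
tool_pos: [0.5132, 0.094, 0.3223]
ee_rot: [3.079, 0.623, -0.0]
force: [0.0, -0.1, -5.1]
opening: 0.547
finger_force: 30.0
```

carry_out(deltas=[[[0,0,-10,0,0,0,255],[0,0,-35,0,0,0,255],[0,0,-70,0,0,0,255],[0,0,-105,0,0,0,255],[0,0,-130,0,0,0,255],[0,0,-145,0,0,0,255],[0,0,-150,0,0,0,255],[0,0,-150,0,0,0,255],[0,0,-150,0,0,0,255]]])

```text
time_s: 17.88
tool_pos: [0.5137, 0.0945, 0.1732]
ee_rot: [3.079, 0.624, 0.002]
force: [-0.2, 1.0, -5.3]
opening: 0.548
finger_force: 30.0
```

```bash
python3 - <<'E'
from h import *
o,im,W=look([('oblong_pad',.004,.012),('tin',.17,.195)],'w3.png')
for c in ['top','side']:
    o,im,W=shot(c,c+'3.png')
    for n in ['tin','oblong_pad','canister','rack']:
        for r in trace(n,c)[:3]:
            p=W[r['region']]; print(c,n,round(r['confidence'],2),rect(W,r['region'],np.nanpercentile(p[:,2],98)-.012,1),np.nanpercentile(p[:,2],98))
E
```

```text
t 17.88 tcp [513.7  94.5 173.2] toolx yaw 22.9 open 0.5477734833629911 F [-0.2  1.  -5.3]
oblong_pad 0.81 [224. 131. 320. 179.] (array([559.2, 114.9]), array([41. , 90.3]), 22.8, 2874)
tin 0.83 [218. 154. 338. 363.] (array([521.8,  98.3]), array([91.4, 50.2]), 22.7, 16415)
top tin 0.9 (array([464.1,  42.1]), array([91.3, 40.8]), 61.0, 223) 0.1884617908131373
top tin 0.82 (array([ 601.8, -451.6]), array([107.2,  50.8]), 89.7, 1247) 0.14972215630006644
top oblong_pad 0.87 (array([505.1,  58.2]), array([ 69.5, 146.6]), 79.7, 521) 0.011617837397697037
top oblong_pad 0.7 (array([454.5,  52.3]), array([94.6, 38. ]), 32.9, 225) 0.1884794473992024
top oblong_pad 0.19 (array([ 572.8, -284.2]), array([117.2, 117.7]), 82.3, 1867) 0.011462547141283148
top canister 0.68 (array([488.8, 213.1]), array([178.6,  11.8]), 74.6, 16) 0.10856995277759945
top rack 0.87 (array([501.6, 312.2]), array([33.4, 96.7]), 8.3, 355) 0.011045155910258616
side tin 0.97 (array([526.3, 134.9]), array([ 44.1, 115.9]), 38.0, 363) 0.18761699319506375
side tin 0.8 (array([ 606.7, -449.4]), array([ 43.9, 113.6]), 4.2, 301) 0.1498434410923415
side tin 0.63 (array([550.6, 306.2]), array([131.2, 130.5]), 8.5, 1343) 0.01243916668649472
side canister 0.75 (array([549.8, 304.3]), array([49.4, 19.4]), 42.1, 273) 0.16287668159408286
side canister 0.39 (array([758.6, -14.2]), array([130.2,  49.5]), 76.3, 793) 0.04384561859825587
side rack 0.73 (array([551.2, 304. ]), array([130.3, 135.5]), 8.6, 1390) 0.012182978726629004
```

View pics/w3.png

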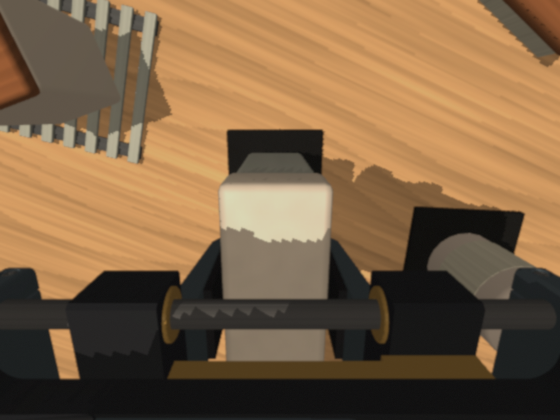

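The tin hangs centred over the oblong pad to within 1 mm and 0.2°: lid front edge at row 185, pad front edge at row 130. Next I lower it.

carry_out(deltas=[[[0,0.5,-6,0,0,0,255],[0,0.5,-14,0,0,0,255],[0,0.5,-21,0,0,0,255],[0,0.5,-26,0,0,0,255],[0,0.5,-29,0,0,0,255],[0,0.5,-30,0,0,0,255],[0,0.5,-30.5,0,0,0,255],[0,0.5,-30.5,0,0,0,255]]])

```text
time_s: 19.52
tool_pos: [0.5131, 0.095, 0.1424]
ee_rot: [3.079, 0.624, 0.0]
force: [-3.4, -0.7, 4.6]
opening: 0.545
finger_force: 30.0
```

carry_out(deltas=[[[0,0,0,0,0,0,100],[0,0,0,0,0,0,0],[0,0,0,0,0,0,0],[0,0,0,0,0,0,0],[0,0,0,0,0,0,0],[0,0,15,0,0,0,0],[0,0,55,0,0,0,0],[0,0,105,0,0,0,0],[0,-10,155,0,0,0,0],[2,-40,188,0,0,0,0],[6,-90,188,0,0,0,0],[10,-140,188,0,0,0,0]]])

```text
time_s: 21.02
tool_pos: [0.5231, -0.0462, 0.3316]
ee_rot: [3.078, 0.625, 0.003]
force: [0.8, 0.2, 0.2]
opening: 0.999
finger_force: 0.0
```

carry_out(deltas=[[[3,-45,0,0,0,0,0],[4,-62,0,0,0,0,0],[4,-62,0,0,0,0,0],[4,-62,0,0,0,0,0]]])

```text
time_s: 21.52
tool_pos: [0.527, -0.106, 0.3303]
ee_rot: [-3.079, -0.625, -0.0]
force: [0.2, 0.6, 0.2]
opening: 0.994
finger_force: 0.0
```

```bash
python3 - <<'E'
from h import *
o,im,W=look([('bottle',.155,.17),('square_pad',.004,.012),('tin',.14,.17)],'w4.png')
E
```

```text
t 21.52 tcp [ 527.  -106.   330.3] toolx yaw 23.0 open 0.9937746467015519 F [0.2 0.6 0.2]
bottle 0.58 [248. 151. 307. 218.] (array([ 529.2, -106.9]), array([36.8, 36. ]), 23.5, 1107)
bottle 0.27 [355. 154. 440. 229.] None
square_pad 0.74 [237. 133. 316. 211.] (array([ 531.3, -104.9]), array([109.2, 110. ]), 20.1, 2811)
tin 0.84 [ 41.  74. 158. 186.] (array([513.8,  95.4]), array([106.6,  50.6]), 22.9, 6548)
tin 0.8 [472. 189. 560. 263.] (array([ 594. , -400.9]), array([48.2, 22.4]), 32.0, 578)
```

View pics/w4.png

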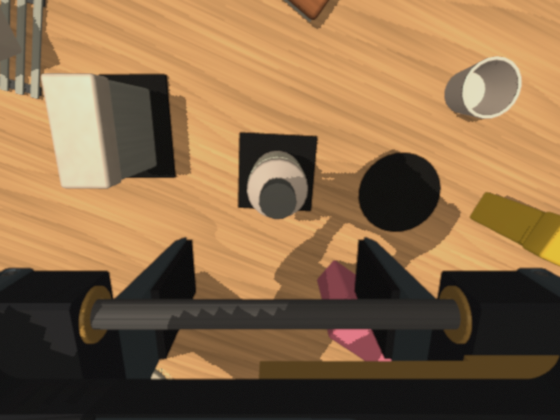

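The tin stands on the oblong pad at (513.8, 95.4) mm and 22.9°, as it should. The bottle's cap is at (277,198) in the picture, which is (529, -107) mm. I'll grip it there.

carry_out(deltas=[[[1.5,-1,-40,0,0,0,0],[1.5,-1,-90,0,0,0,0],[1.5,-1,-130,0,0,0,0],[1.5,-1,-157,0,0,0,0],[1.5,-1,-170,0,0,0,0],[1.5,-1,-175,0,0,0,0],[1.5,-1,-175,0,0,0,255],[1.5,-1,-175,0,0,0,255],[1.5,-1,-175,0,0,0,255],[1.5,-1,-175,0,0,0,255],[1.5,-1,-175,0,0,0,255],[1.5,-1,-175,0,0,0,255]]])

```text
time_s: 23.22
tool_pos: [0.5287, -0.108, 0.1549]
ee_rot: [-3.079, -0.624, 0.0]
force: [0.1, 0.6, 2.0]
opening: 0.41
finger_force: 30.0
```

carry_out(deltas=[[[0,0,0,0,0,0,255],[0,0,0,0,0,0,255],[0,0,0,0,0,0,255],[0,0,0,0,0,0,255],[0,0,0,0,0,0,255]]])

```text
time_s: 23.85
tool_pos: [0.5287, -0.108, 0.155]
ee_rot: [-3.079, -0.624, -0.0]
force: [-0.4, 2.0, 3.5]
opening: 0.412
finger_force: 30.0
```

carry_out(deltas=[[[0,0,6,0,0,0,255],[0,0,20,0,0,0,255],[1,-5,38,0,0,0,255],[4,-17,48,0,0,0,255],[10,-40,50,0,0,0,255],[18,-70,50,0,0,0,255],[26,-102,50,0,0,0,255],[34,-132,50,0,0,0,255],[40,-156,50,0,0,0,255],[44,-170,50,0,0,0,255],[45,-176.5,47,0,0,0,255],[45,-176.5,40,0,0,0,255]]])

```text
time_s: 25.35
tool_pos: [0.5736, -0.2846, 0.1945]
ee_rot: [-3.079, -0.624, -0.0]
force: [-0.1, 0.6, -5.4]
opening: 0.408
finger_force: 30.0
```

carry_out(deltas=[[[0,0,-10,0,0,0,255],[0,0,-20,0,0,0,255],[0,0,-29,0,0,0,255],[0,0,-35,0,0,0,255],[0,0,-38,0,0,0,255],[0,0,-39.5,0,0,0,255],[0,0,-40,0,0,0,255],[0,0,-40.5,0,0,0,255],[0,0,-40.5,0,0,0,255]]])

```text
time_s: 26.48
tool_pos: [0.5738, -0.2846, 0.1549]
ee_rot: [3.078, 0.624, 0.001]
force: [-1.5, 0.9, 2.7]
opening: 0.41
finger_force: 30.0
```

carry_out(deltas=[[[0,0,0,0,0,0,120],[0,0,0,0,0,0,0],[0,0,0,0,0,0,0],[0,0,0,0,0,0,0],[0,0,0,0,0,0,0],[0,0,15,0,0,0,0],[0,0,55,0,0,0,0],[0,0,105,0,0,0,0],[0,10,150,0,0,0,0],[-2,40,176,0,0,2,0],[-4,90,176,0,0,4,0],[-6,145,176,0,0,6,0]]])

```text
time_s: 27.98
tool_pos: [0.5675, -0.1385, 0.3319]
ee_rot: [3.041, 0.784, 0.002]
force: [0.9, 1.4, -0.2]
opening: 0.997
finger_force: 0.0
```

carry_out(deltas=[[[-2,55,0,0,0,2,0],[-4,110,0,0,0,4,0],[-6,165,0,0,0,6,0],[-8,220,0,0,0,8,0],[-10,275,0,0,0,10,0],[-12,330,0,0,0,12,0],[-14,385,0,0,0,12.5,0],[-16,428,0,0,0,12.5,0],[-16,444,0,0,0,12.5,0],[-16,444,0,0,0,12.5,0],[-16,444,0,0,0,12.5,0]]])

```text
time_s: 29.35
tool_pos: [0.5518, 0.3033, 0.3308]
ee_rot: [2.939, 1.11, 0.0]
force: [0.3, 0.1, -1.1]
opening: 1.002
finger_force: 0.0
```

```bash
python3 - <<'E'
from h import *
o,im,W=look([('canister',.145,.17)],'w5.png')
for c in ['top','side']:
    o,im,W=shot(c,c+'5.png')
    for n in ['bottle','round_pad','square_pad']:
        for r in trace(n,c)[:2]:
            p=W[r['region']]; print(c,n,round(r['confidence'],2),rect(W,r['region'],np.nanpercentile(p[:,2],98)-.012,1),np.nanpercentile(p[:,2],98))
E
```

```text
t 29.35 tcp [551.8 303.3 330.8] toolx yaw 41.4 open 1.0024781092586068 F [ 0.3  0.1 -1.1]
canister 0.89 [241. 154. 309. 226.] (array([551. , 303.4]), array([50.1, 17.4]), 41.2, 897)
top bottle 0.96 (array([ 572.5, -284.2]), array([35.6, 36.8]), 85.1, 279) 0.16481030900027627
top round_pad 0.59 (array([ 566.7, -277.2]), array([118.7, 100. ]), 37.4, 895) 0.011612950848152876
top square_pad 0.57 (array([ 530.8, -106.9]), array([114.3, 112. ]), 19.5, 2087) 0.011723237437176853
```

View pics/w5.png

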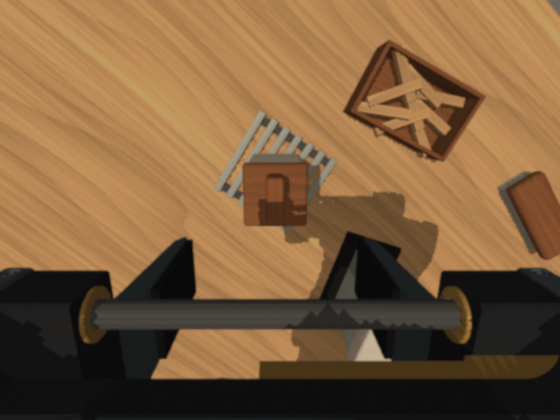

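The canister stands upright on the rack: handle at (276,195) px, (551, 303.4) mm, 41.2°. The bottle is centred on the round pad. I'll pick the canister up.

carry_out(deltas=[[[0,0,-40,0,0,0,0],[0,0,-90,0,0,0,0],[0,0,-130,0,0,0,0],[0,0,-155,0,0,0,0],[0,0,-166,0,0,0,0],[0,0,-171,0,0,0,0],[0,0,-171,0,0,0,200],[0,0,-171,0,0,0,255],[0,0,-171,0,0,0,255],[0,0,-171,0,0,0,255],[0,0,-171,0,0,0,255],[0,0,-171,0,0,0,255]]])

```text
time_s: 31.35
tool_pos: [0.5516, 0.3045, 0.1594]
ee_rot: [-2.939, -1.111, 0.0]
force: [0.7, 0.1, 0.8]
opening: 0.374
finger_force: 0.0
```

carry_out(deltas=[[[0,0,0,0,0,0,255],[0,0,0,0,0,0,255],[0,0,0,0,0,0,255],[0,0,0,0,0,0,255],[0,0,0,0,0,0,255],[0,0,0,0,0,0,255]]])

```text
time_s: 32.1
tool_pos: [0.5516, 0.3045, 0.1593]
ee_rot: [-2.939, -1.111, 0.0]
force: [-0.2, -0.7, -3.5]
opening: 0.196
finger_force: 30.0
```

carry_out(deltas=[[[0,0,6,0,0,0,255],[0,0,22,0,0,0,255],[0,0,50,0,0,0,255],[0,0,85,0,0,0,255],[0,0,120,0,0,0,255],[0,0,150,0,0,0,255],[0,-4,172,0,0,0,255],[-1,-15,180,0,0,-1,255],[-2,-36,180,0,0,-2,255],[-4,-68,180,0,0,-4,255],[-6,-104,180,0,0,-6,255],[-8,-140,180,0,0,-8,255]]])

```text
time_s: 33.6
tool_pos: [0.5427, 0.1621, 0.3384]
ee_rot: [3.01, 0.9, -0.003]
force: [-0.2, -0.1, -4.6]
opening: 0.198
finger_force: 30.0
```

carry_out(deltas=[[[-2,-38,0,0,0,-2,255],[-4,-76,0,0,0,-4,255],[-6,-114,0,0,0,-6,255],[-8,-150,0,0,0,-8,255],[-10,-186,0,0,0,-10,255],[-11,-218,0,0,0,-12,255],[-12,-244,0,0,0,-13,255],[-12,-260,0,0,0,-13.3,255],[-12,-268,0,0,0,-13.3,255],[-12,-268.5,0,0,0,-13.3,255],[-12,-268.5,0,0,0,-13.3,255]]])

```text
time_s: 34.98
tool_pos: [0.5316, -0.1034, 0.3394]
ee_rot: [-3.093, -0.55, 0.0]
force: [0.1, 0.5, -5.3]
opening: 0.196
finger_force: 30.0
```

carry_out(deltas=[[[0,0,-10,0,0,0,255],[0,0,-35,0,0,0,255],[0,0,-70,0,0,0,255],[0,0,-105,0,0,0,255],[0,0,-130,0,0,0,255],[0,0,-145,0,0,0,255],[0,0,-150,0,0,0,255],[0,0,-150,0,0,0,255],[0,0,-150,0,0,0,255]]])

```text
time_s: 36.1
tool_pos: [0.5322, -0.1041, 0.1902]
ee_rot: [3.093, 0.549, 0.002]
force: [0.8, -1.0, -5.0]
opening: 0.195
finger_force: 30.0
```

```bash
python3 - <<'E'
from h import *
o,im,W=look([('square_pad',.004,.012),('canister',.15,.167),('canister',.17,.2)],'w6.png')
E
```

```text
t 36.1 tcp [ 532.2 -104.1  190.2] toolx yaw 20.1 open 0.19468867475133506 F [ 0.8 -1.  -5. ]
canister 0.7 [390. 161. 506. 268.] None
canister 0.6 [213. 175. 336. 299.] (array([545.5, -98.7]), array([39.1, 70.3]), 20.2, 5175)
canister 0.7 [390. 161. 506. 268.] None
canister 0.6 [213. 175. 336. 299.] (array([538.1, -96.3]), array([31.7, 27.6]), 20.3, 2474)
```

View pics/w6.png

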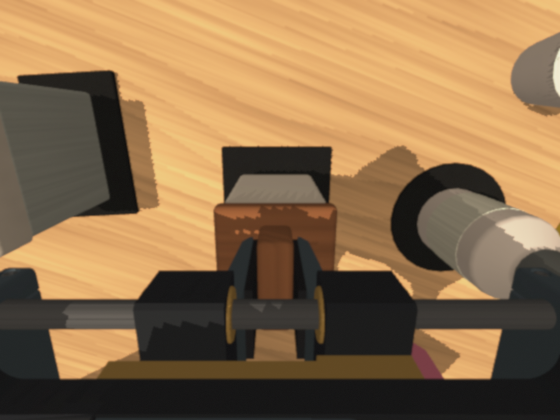

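The canister is lined up over the square pad. The lid's centre column is 276 and the pad's is 276.5, and the lid centre works out at about (531, -104) mm, 20.2°. I'll lower it.

carry_out(deltas=[[[0,-0.5,-6,0,0,0,255],[0,-0.5,-14,0,0,0,255],[0,-0.5,-21,0,0,0,255],[0,-0.5,-26,0,0,0,255],[0,-0.5,-29,0,0,0,255],[0,-0.5,-30,0,0,0,255],[0,-0.5,-30.5,0,0,0,255],[0,-0.5,-30.5,0,0,0,255]]])

```text
time_s: 37.3
tool_pos: [0.5318, -0.1046, 0.1593]
ee_rot: [3.093, 0.549, 0.001]
force: [-1.8, -0.3, 1.0]
opening: 0.196
finger_force: 30.0
```

carry_out(deltas=[[[0,0,-0.3,0,0,0,255],[0,0,-0.3,0,0,0,120],[0,0,-0.3,0,0,0,0],[0,0,0,0,0,0,0],[0,0,0,0,0,0,0],[0,0,0,0,0,0,0],[0,0,15,0,0,0,0],[0,0,55,0,0,0,0],[0,0,105,0,0,0,0],[-10,0,150,0,0,0,0],[-40,0,175,0,0,0,0],[-80,0,175,0,0,0,0]]])

```text
time_s: 38.8
tool_pos: [0.4519, -0.1048, 0.3367]
ee_rot: [3.091, 0.549, 0.006]
force: [0.2, -0.4, 0.3]
opening: 1.001
finger_force: 0.0
```

carry_out(deltas=[[[-20,0,0,0,0,0,0],[-30,0,0,0,0,0,0],[-30,0,0,0,0,0,0],[-30,0,0,0,0,0,0]]])

```text
time_s: 39.3
tool_pos: [0.4224, -0.1046, 0.3341]
ee_rot: [3.093, 0.549, 0.001]
force: [-0.0, -0.8, 0.1]
opening: 0.996
finger_force: 0.0
```

```bash
python3 - <<'E'
from h import *
look([('canister',.145,.17),('square_pad',.004,.012),('bottle',.155,.17),('round_pad',.004,.012),('tin',.14,.17),('oblong_pad',.004,.012)],'w7.png')
for c in ['top','side']:
    o,im,W=shot(c,c+'7.png')
    for n in ['bottle','round_pad','canister','square_pad','tin','oblong_pad','cup','peg_box','scrub_brush']:
        for r in trace(n,c)[:1]:
            p=W[r['region']]; print(c,n,round(r['confidence'],2),rect(W,r['region'],np.nanpercentile(p[:,2],98)-.012,1),np.nanpercentile(p[:,2],98))
a=[cv2.imread('pics/'+f) for f in ('w7.png','side7.png')]
cv2.imwrite('pics/fin.png',cv2.resize(np.hstack(a),(800,300)))
E
```

```text
t 39.3 tcp [ 422.4 -104.6  334.1] toolx yaw 20.1 open 0.9963588175390012 F [-0.  -0.8  0.1]
canister 0.76 [279.  57. 351. 132.] (array([ 530.4, -104.5]), array([48.8, 18.2]), 20.1, 1156)
square_pad 0.94 [265.  60. 341. 143.] (array([ 530.6, -104.6]), array([107.3, 108.5]), 20.0, 1851)
bottle 0.72 [413.  84. 532. 150.] (array([ 573.2, -283.1]), array([37.5, 37.2]), 71.7, 1481)
bottle 0.43 [130.   1. 195. 118.] None
round_pad 0.57 [389.  70. 464. 160.] (array([ 569.6, -272.5]), array([118.2,  97.5]), 18.8, 2734)
tin 0.95 [ 67.   0. 179. 102.] (array([500.8,  90. ]), array([81.1, 50. ]), 22.6, 5701)
tin 0.92 [347. 196. 467. 295.] (array([ 414.8, -280.7]), array([95.9, 47.1]), 69.8, 2641)
oblong_pad 0.82 [130.   2. 197. 120.] (array([512.9,  94.2]), array([137.2,  89.6]), 23.0, 2865)
oblong_pad 0.36 [481.   0. 557.  22.] (array([ 717.6, -302.3]), array([26.1, 55. ]), 21.3, 183)
top tin 0.89 (array([512.4,  93.4]), array([107.6,  48.5]), 22.8, 1246) 0.15804289538651933
top oblong_pad 0.81 (array([512.2,  82.9]), array([ 57.6, 160.6]), 83.2, 519) 0.011664791185312436
top cup 0.96 (array([ 
[... 338 characters left out ...]
0.1643369794146162
side round_pad 0.84 (array([ 570.5, -267.8]), array([111.5,  86.1]), 3.3, 231) 0.012185142135336391
side canister 0.61 (array([ 529.1, -102.5]), array([48. , 21.1]), 20.4, 154) 0.16225283789073883
side square_pad 0.97 (array([ 528.9, -102.1]), array([109.4, 109.1]), 19.6, 517) 0.018517533545354518
side tin 0.71 (array([ 423.9, -178.6]), array([324.7,  53.7]), 80.0, 496) 0.15000503811150548
side oblong_pad 0.94 (array([512.7,  97.4]), array([139.3,  91.1]), 23.0, 766) 0.012078591558646145
side cup 0.67 (array([ 731. , -296.5]), array([65.5, 70.9]), 30.4, 157) 0.062212866950289845
side peg_box 0.77 (array([742.3, 236.5]), array([ 95.6, 143.1]), 14.7, 958) 0.05242955451862229
```

View pics/fin.png

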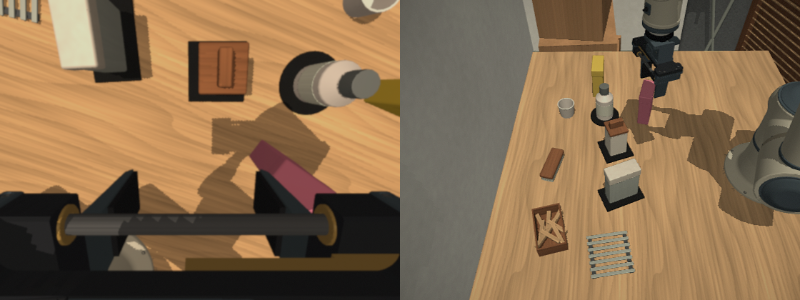

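The final picture shows the tin at about (80,35), the canister at (220,70) and the bottle at (330,80), each upright in the middle of its own pad. The rack is empty, and nothing else has moved. The gripper is clear of everything.

```bash
python3 -c "from workcell import close_job; print(close_job())"
```

```text
the job is handed in; nothing more can be done
None
```

Job handed in after about 40 s of the 128 s: bottle, canister and tin each stand upright, centred and lined up on their own pads, the canister having been parked and let go on the rack on the way, with the cup, peg box and brush left where they were.

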